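Refit the gear case cover: lip into the slot, pivot down, snap

TASK

Draw the steel cover out from under the low shelf, set it down flat on the bench clear of the shelf and let go of it. Then take it by its rib, hook its front lip into the slot of the open gear case with its tail still raised, and pivot the tail down until the spring catch snaps over it and the cover lies flat and fully home. Leave the hammer, the spanner and the can where they are, and let go of everything.

Things in the scene. Friction and masses are not known exactly. Their poses are not given: they have to be found in the camera images.
- cover_mid (a point): Centre of the loose cover: bare steel plate 120 (x, front to tail) x 56 (y) x 12 (z) mm, 0.15-0.31 kg, with a lip at its front (-x) end and a rib across its top (+z). This point is 6 mm above its underside. It starts flat on the bench, rib up, lip towards the robot, the front 38 to 52 mm of the plate out from under the low shelf, where its sides can be straddled from above; the rib is beneath.
- cover_lip (a point): Middle of the tip of the cover's lip, which is 36 mm wide, 4 mm thick, level with the plate's underside, and stands 16 mm out of the plate's front face. Cover axes; this point is at (-76, 0, 2) mm from the centre of the plate's underside.
- cover_tail (a point): Middle of the cover's tail end face, half-way up the plate; at (60, 0, 6) mm from the centre of the plate's underside. The strip of plate top between rib and tail (x 16 to 60 mm) is plain and can be pressed.
- cover_rib (a point): Centre of the cover's rib: 12 mm thick (x), 44 mm long (y), standing 24 mm up from the plate's top (12 to 36 mm above the plate's underside). This point is at (10, 0, 24) mm from the centre of the plate's underside.
- lowshelf: Fixed low steel shelf, open to the front (its -x side, roughly towards the robot): board 180 (x) x 190 (y) x 5 mm, underside 50 mm and top 55 mm above the bench, side walls 5 mm thick. Origin on the bench under the middle of the board's front edge; the board reaches from x 0 to +180 mm.
- shelf_edge (a point): Middle of the low shelf board's front edge, 52.5 mm above the bench; same axes as the shelf.
- gearcase: Fixed grey gear case, 88 mm wide (y), front to -x (roughly towards the robot), with a motor 101 mm high behind it (x +92 to +250 mm). Origin on the bench under the centre of the cover seat. An open recess in its top takes the cover: x -61 to +63.5 mm, 61 mm wide, side walls 12 mm high whose tops (67 mm above the bench) are level with the home cover's top.
- seat (a point): Centre of the ledge plane, 55 mm above the bench, on which the cover's underside lies when home, its centre here within 2 mm, its axes along the case's. The recess is too short to lower the cover in flat: the lip must go in with the tail raised (20 to 30 degrees suits), and the cover moves some 6 mm forward as it pivots down.
- slot (a point): Middle of the slot for the lip at the recess's front, at (-70, 0, 55) mm in the case's axes; 61 mm wide, under a bridge bar, open to +x, from x -61 (bar's rear edge) to -79.5 mm. Bar: underside 62, top 68 mm above the bench. Slot floor 48 mm up for x below -58 mm, where the 55 mm ledge begins. At 25 degrees the plate's lower front edge goes near x -54 mm, 2 mm above the ledge.
- catch (a joint): Travel in m of the spring catch behind the recess: 0 at rest with its nose over the seat (as it starts), up to 0.012 pushed back (+x). About 6 N holds it at 0, plus 0.8 N per mm. The tail, pressed down on the nose's steep sloping top, pushes it back: about 5 to 9 N down near the tail makes it snap past.
- catch_nose (a point): Lower edge of the spring catch's nose, middle of its 28 mm width; at rest at (57, 0, 68.5) mm in the case's axes, 1.5 mm above the top of the home cover and some 3 mm over its tail edge. The catch reaches 20 mm behind this point and 18 mm above it. A cover hooked in but not pressed home rests its tail on the nose, about 20 mm high.
- hammer_mid (a point): Hammer, 280 mm long, lying on the bench to the left (+y); to be left alone. Point on its handle.
- spanner_mid (a point): Spanner, 190 mm long, lying on the bench to the right (-y); to be left alone. Point on its shank.
- grease_mid (a point): Steel can, 60 mm across and 75 mm high, standing on the low shelf's rear part; to be left alone. Its centre.
Things that resemble listed ones, but are neither listed nor needed, are in the scene too. What is shaped like the part that bears cover_mid but green or turquoise is not meant.

How it is judged:
By the outcome, as a careful person would: the job done as asked, in the order asked, and still so for the second after the job is handed in, with the robot touching nothing.
It also fails if it takes over 67 s, if anything falls off the work surface, if the arm or the gripper's body presses on something with over 40 N, if the wrist force passes 120 N, or if a joint passes its speed limit or range.

ROBOT

A 6-joint arm with a two-finger parallel gripper is mounted at the origin on the work surface. World frame = base frame: x ahead of the robot, y to its left, z up, the work surface at z = 0. Lengths are in m, angles in degrees, forces in N, time in s.
With the tool pointing down it reaches from about 0.325 to 0.775 m from the base axis. Payload 5.5 kg.
Tool frame: the origin (TCP) lies at the centre of the arm's flange, where the gripper is bolted on; the fingertips stand 182 mm ahead of it and the grasp point (between the pads) lies 163 mm ahead of it; z points along the fingers, y is the direction in which the jaws open and shut (so a half turn about z gives the same grasp; the last joint's range is limited). The gripper opens to 88 mm and grips with 3 to 60 N. Pads are 20 mm wide; open, the fingers measure 115 mm over their backs; the gripper's body (75 mm by 178 mm) begins 61 mm behind the grasp point.
Start: joints at [72.84, 5.22, 70.514, -0, 104.267, -3.249], TCP at [0.144, 0.582, 0.405] pointing down, gripper open.
Joint ranges: [-164.24, 164.24], [-49.07, 125.15], [9.68, 141.18], [-86.29, 266.29], [3.28, 154.24], [-151.56, 151.56]. Speed limits (degrees/s): [147.25, 147.25, 172.46, 180, 180, 180].

INTERFACE

Orientations are given as [roll, pitch, yaw] about the fixed x, y, z axes, in that order (R = Rz(yaw) Ry(pitch) Rx(roll)).
In Python, from station import r gives the robot as it stands. The module is installed in compiled form; this text tells all that it offers. Calls block until the motion is done:
- r.reach(position, orientation): joint-space move of the TCP to a pose.
- r.servo_line(position, rotation=None, speed=0.15): straight line of the TCP; rotation=None keeps the orientation; speed is the mean speed in m/s.
- r.move_joints(angles): joint-space move.
- r.let_go() and r.grab(squeeze=None): open the fingers fully, or close them until they stop; squeeze is the grip in N (None keeps the last).
- r.wait(seconds).
- r.inverse_kinematics(position, orientation): joint angles nearest the present ones, or None.
- r.sense(): the state.
- r.snapshot(name): name is "side" or "top"; returns a dict with "frame" (420x560x3 uint8, red, green, blue), "fx", "fy", "cx", "cy" (pixels), "R" (3x3) and "t" (3): a world point X has camera coordinates R X + t. Camera axes: x right, y down, z forward; pixel columns grow to the right and rows downward; lengths in m; the calibration is good to about 2 mm. A picture is of the moment at which its call begins. There is no depth.
A pose or a line that the arm cannot do raises r.IKError and nothing moves.
- r.hand_in(): hands the job in, once; it reports no verdict.
The state is a dict: "clock": time; "joints": joint angles; "joint_vel": joint speeds; "joint_torque": joint torques, N m; "tcp_pos": TCP position; "orientation": TCP orientation; "contact_force": force on the tool from outside, world axes, zero at the start; "torque": the same for the moment, N m; "opening": finger opening in m.
Only numpy, scipy, OpenCV 4.12 (cv2) and the standard library are available. Lean on these libraries where they do the work, as an engineer would, in place of code of your own. Each camera call takes 0.05 s, during which the arm holds its last target. There are 200 camera calls.

## Working session

There is one attempt and no reset: what is moved stays moved. The work goes in short steps, each a Python script; the robot and the scene stay as the last script left them, time stands still between calls to the robot, and variables do not carry over. Pictures are saved under pics/ and viewed, about 8 in all and at most 12, crops included, and the job is handed in when it is done.

```bash
mkdir -p pics; python3 - <<'E'
from station import r
import cv2,json,numpy as np
for n in("side","top"):
    s=r.snapshot(n); cv2.imwrite(f"pics/{n}0.png",s["frame"][:,:,::-1])
    print(n,s["fx"],s["fy"],s["cx"],s["cy"],np.round(s["R"],4).tolist(),np.round(s["t"],4).tolist())
print(r.sense())
E
```

```text
side 489.5838537266289 489.5838537266289 281.57270724295796 211.53666359191598 [[0.9239, -0.3826, -0.003], [-0.2073, -0.4941, -0.8443], [0.3216, 0.7807, -0.5358]] [-0.5292, 0.213, 1.1354]
top 444.4750944254605 444.4750944254605 281.0120746701168 215.88577868173505 [[0.018, -0.9997, -0.0153], [-0.9939, -0.0163, -0.1094], [0.1091, 0.0172, -0.9939]] [0.0131, 0.5921, 1.1723]
{'clock': 0.1, 'joints': array([ 7.28390353e+01,  5.25876471e+00,  7.05729418e+01,  9.82285057e-04,
        1.04265953e+02, -3.24679780e+00]), 'joint_vel': array([-0.06853951, -0.10325056, -0.21014169,  0.06872636, -0.00201318,
        0.04228565]), 'joint_torque': array([ 2.11503007e-03, -4.47855771e+01, -4.07570493e+01,  7.00137508e-02,
        2.84485461e-02, -1.10996493e-04]), 'tcp_pos': array([0.14427809, 0.58245513, 0.40364008]), 'orientation': array([-1.79902551e+02, -6.48202359e-03,  1.66086069e+02]), 'contact_force': array([ 0.0976529 , -0.52150427,  0.40830503]), 'torque': array([-0.04807964,  0.09754047, -0.01810575]), 'opening': 0.08765309173161158}
```

View pics/side0.png

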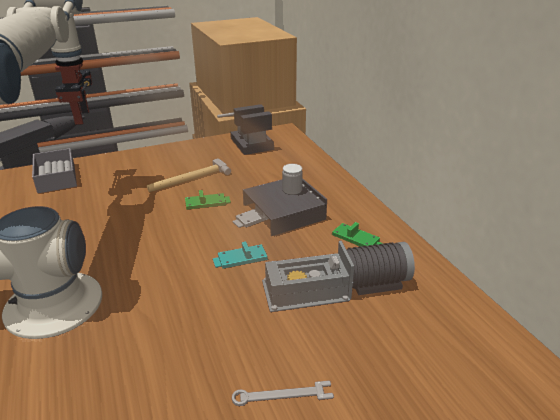

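View pics/top0.png

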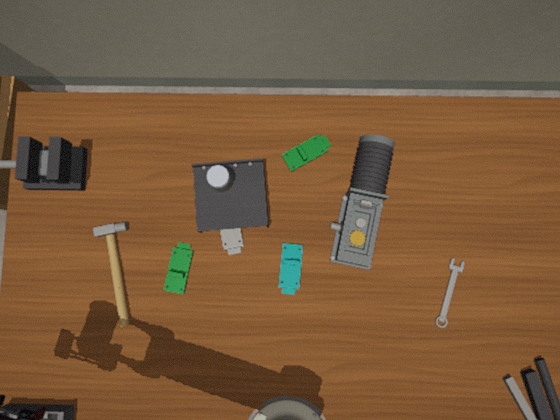

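The side view shows the cover at about (248,218), in front of the shelf at (285,205), with the case at (307,280). In the top view the cover is at (232,240), the shelf at (230,196) and the case at (357,230). I'll zoom in on these next.

```bash
python3 - <<'E'
import cv2,numpy as np
t=cv2.imread("pics/top0.png");s=cv2.imread("pics/side0.png")
def c(i,x,y,w,h,k=5): return cv2.resize(i[y:y+h,x:x+w],None,fx=k,fy=k,interpolation=cv2.INTER_CUBIC)
A=np.hstack([np.vstack([c(t,190,205,80,60),c(s,225,185,80,60)]),cv2.resize(c(t,320,180,80,100),(400,500))[:, :]if 0 else np.vstack([c(t,320,180,80,96,4)[:, :] ,np.zeros((216,320,3),np.uint8)])])
cv2.imwrite("pics/z1.png",A)
# top case at 4x in right column; side case below
B=np.hstack([c(t,325,180,65,95,6),c(s,258,235,105,72,4)[:570] if 0 else np.vstack([c(s,258,240,100,70,4),np.zeros((290,400,3),np.uint8)])])
A=np.vstack([c(t,190,205,80,60),c(s,225,185,80,60)])
B=np.vstack([c(t,325,180,80,95,4)[:,:], np.zeros((220,320,3),np.uint8)]); B=np.hstack([B,np.zeros((600,80,3),np.uint8)])
B[384:384+216,0:327]=cv2.resize(s[240:306,260:360],(327,216),interpolation=cv2.INTER_CUBIC)
cv2.imwrite("pics/z1.png",np.hstack([A,B]))
E
```

```text
(no output)
```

View pics/z1.png

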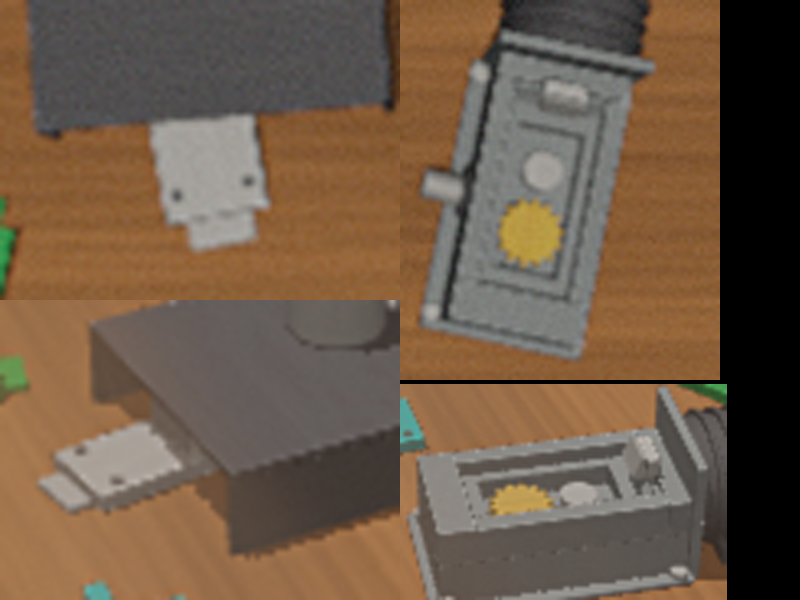

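The zoom shows the cover's plate corners at top px (223.6,249) and (243.4,246), and where it meets the shelf at (220.4,229) and (240.6,228). I'll refine those edges to sub-pixel and turn them into positions. In the same step I'll make large crops of the case.

```bash
cat >h.py <<'E'
import cv2,numpy as np
from station import r
from scipy.ndimage import map_coordinates
def avg(n,k=6):
    S=[r.snapshot(n) for _ in range(k)]; s=dict(S[0]); s["img"]=np.mean([a["frame"] for a in S],0).astype(np.float32); return s
def edge(s,p,q,w=2.5):
    """fit line to strongest gradient across segment p-q; returns refined end points"""
    g=cv2.cvtColor(s["img"],cv2.COLOR_RGB2GRAY); p=np.array(p,float);q=np.array(q,float)
    d=(q-p)/np.linalg.norm(q-p); n=np.array([-d[1],d[0]]); o=np.arange(-w,w+.01,.1); P=[]
    prof=lambda t:map_coordinates(g,(p+(q-p)*t+o[:,None]*n).T[::-1],order=3)
    m=np.mean([np.gradient(prof(t)) for t in np.linspace(.1,.9,25)],0); sg=np.sign(m[np.argmax(abs(m))])
    for t in np.linspace(.08,.92,30):
        G=np.clip(sg*np.gradient(prof(t)),0,None); k=np.argmax(G); a=abs(o-o[k])<.8
        P.append(p+(q-p)*t+n*(o[a]*G[a]).sum()/G[a].sum())
    vx,vy,x,y=cv2.fitLine(np.array(P,np.float32),cv2.DIST_HUBER,0,.01,.01).ravel()
    c=np.array([x,y]);v=np.array([vx,vy]); res=np.std((np.array(P)-c)@[-vy,vx])
    return c+v*((p-c)@v),c+v*((q-c)@v),res
def meet(a,b):
    h=lambda p:np.append(p,1); x=np.cross(np.cross(h(a[0]),h(a[1])),np.cross(h(b[0]),h(b[1]))); return x[:2]/x[2]
def ray(s,u):
    R,t=np.array(s["R"]),np.array(s["t"]); return -R.T@t,R.T@np.array([(u[0]-s["cx"])/s["fx"],(u[1]-s["cy"])/s["fy"],1])
def plane(s,u,z):
    C,d=ray(s,u); return C+d*(z-C[2])/d[2]
def tri(s1,u1,s2,u2):
    (C,d),(D,e)=ray(s1,u1),ray(s2,u2); k=np.linalg.lstsq(np.c_[d,-e],D-C,rcond=None)[0]
    a,b=C+d*k[0],D+e*k[1]; return (a+b)/2,np.linalg.norm(a-b)
def proj(s,X):
    c=np.array(s["R"])@X+s["t"]; return np.array([s["fx"]*c[0]/c[2]+s["cx"],s["fy"]*c[1]/c[2]+s["cy"]])
def Rz(a): a=np.radians(a); return np.array([[np.cos(a),-np.sin(a),0],[np.sin(a),np.cos(a),0],[0,0,1]])
def Ry(a): a=np.radians(a); return np.array([[np.cos(a),0,np.sin(a)],[0,1,0],[-np.sin(a),0,np.cos(a)]])
def tcp(g,yaw,pitch=0):  # TCP position for grasp point g, orientation [180,pitch,yaw]
    return np.array(g)+Rz(yaw)@Ry(pitch)@[0,0,.163]
E
python3 - <<'E'
from h import *
import pickle
T=avg("top");S=avg("side"); pickle.dump((T,S),open("ts.pkl","wb"))
L=edge(T,(223.6,249),(220.4,229)); Rr=edge(T,(243.4,246),(240.6,228)); F=edge(T,(223.6,249),(243.4,246))
print(L[2],Rr[2],F[2])
fl,fr=meet(L,F),meet(Rr,F); A,B=plane(T,fl,.012),plane(T,fr,.012)
print("fl,fr px",fl,fr,"world",A,B,"width",np.linalg.norm(A-B))
for e in(L,Rr):
    a,b=plane(T,e[0],.012),plane(T,e[1],.012); print("yaw side",np.degrees(np.arctan2(*(b-a)[1::-1])))
v=A-B; print("yaw front",np.degrees(np.arctan2(-v[0],v[1])))
# side view: near-left corner & right corner of plate top (5x crop at 225,185)
sl,sr=(225+55/5,185+(458-300)/5),(225+105/5,185+(497-300)/5)
for a,b in((fl,sl),(fr,sr)): print("tri",tri(T,a,S,b))
# shelf front corners, top view
for u in((190+38/5,205+130/5),(190+390/5,205+105/5)): print("shelf",plane(T,u,.055))
c=lambda i,x,y,w,h,k:cv2.resize(i[y:y+h,x:x+w],None,fx=k,fy=k,interpolation=cv2.INTER_CUBIC)[:,:,::-1]
cv2.imwrite("pics/caseT.png",cv2.rotate(c(T["img"],325,185,65,90,8),cv2.ROTATE_90_CLOCKWISE))
cv2.imwrite("pics/caseS.png",c(S["img"],262,240,100,70,8))
E
```

```text
0.2159954623049326 0.16934810666624264 0.3968899716392235
fl,fr px [222.99810943 249.13411278] [242.84140747 244.69289738] world [0.49976954 0.18099402 0.012     ] [0.51286884 0.12687865 0.012     ] width 0.05567822742807179
yaw side 12.720412052740018
yaw side 11.548172621302708
yaw front 13.607414185308418
tri (array([0.50155007, 0.18152059, 0.00524094]), np.float64(0.0032574283629344756))
tri (array([0.51423779, 0.12689492, 0.00825342]), np.float64(0.0025228725220092243))
shelf [0.54526501 0.24389069 0.055     ]
shelf [0.56172847 0.05697817 0.055     ][ WARN:0@13.460] global loadsave.cpp:1063 imwrite_ Unsupported depth image for selected encoder is fallbacked to CV_8U.
```

View pics/caseT.png

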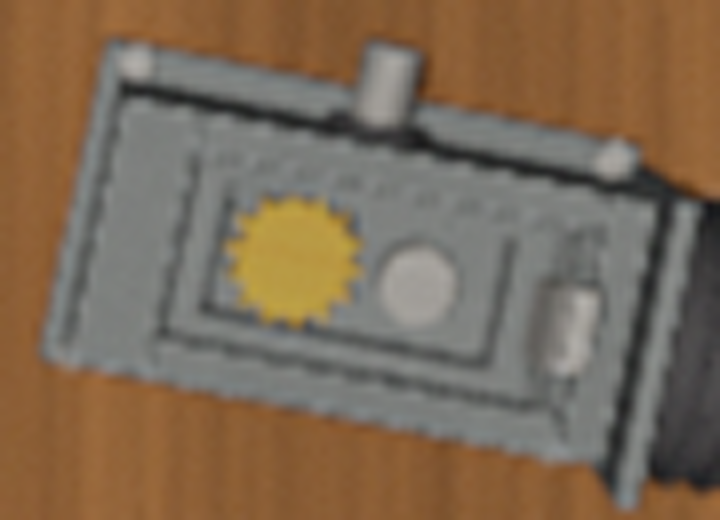

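View pics/caseS.png

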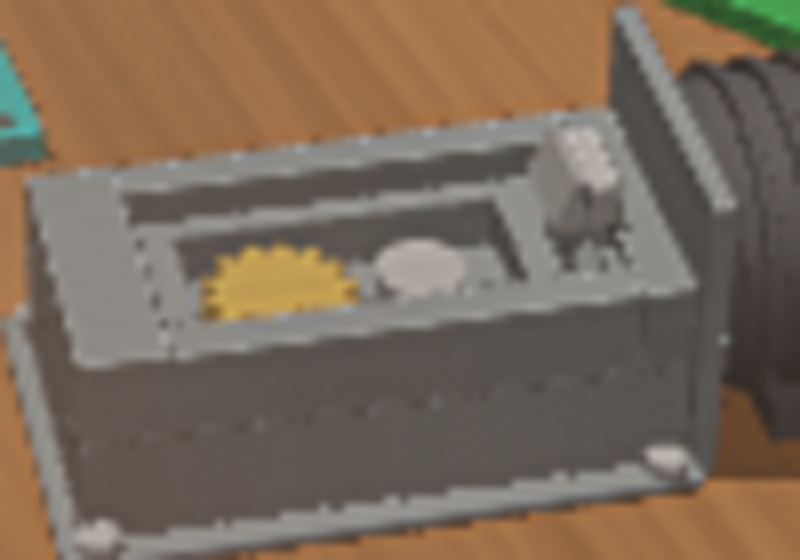

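The top crop shows the case's outer top edges and the bar's rear edge clearly, from about (197,155) to (160,335) in the rotated crop. The side crop shows the front top corners at (30,182) and (80,365), and the bar's rear edge from (120,190) to (165,350). I'll fit the case pose from those lines, grasp the cover and draw it out.

```bash
cat >case.py <<'E'
from h import *
import pickle
T,S=pickle.load(open("ts.pkl","rb"))
t=lambda x,y:(325+(y+.5)/8-.5,185+(719.5-x)/8-.5)
s=lambda x,y:(262+(x+.5)/8-.5,240+(y+.5)/8-.5)
E={}
E["TL"]=(T,edge(T,t(150,105),t(600,190),1.5),.067);E["TR"]=(T,edge(T,t(90,366),t(580,461),1.5),.067)
E["TF"]=(T,edge(T,t(116,110),t(72,340),1.5),.068);E["TB"]=(T,edge(T,t(195,165),t(163,325),1.2),.068)
E["SL"]=(S,edge(S,s(60,178),s(530,122),1.5),.067);E["SR"]=(S,edge(S,s(180,357),s(680,290),1.5),.067)
E["SF"]=(S,edge(S,s(32,190),s(77,355),1.5),.068);E["SB"]=(S,edge(S,s(125,205),s(163,340),1.5),.068)
W={}
for k,(c,e,z) in E.items():
    a,b=plane(c,e[0],z),plane(c,e[1],z); d=b-a
    W[k]=(a,b); print(k,"res %.2f"%e[2],np.round(1000*a[:2],1),np.round(1000*b[:2],1),"dir %.2f"%np.degrees(np.arctan2(d[1],d[0])))
for a in "LR":
    print("corner",a,*tri(T,meet(E["TF"][1],E["T"+a][1]),S,meet(E["SF"][1],E["S"+a][1])))
    print("barcorner",a,*tri(T,meet(E["TB"][1],E["T"+a][1]),S,meet(E["SB"][1],E["S"+a][1])))
E
python3 case.py; python3 - <<'E'
from h import *
yaw=12; u=Rz(yaw)[:,0]
fm=np.array([.5063,.1539,0]); g=fm+u*.024; g[2]=.023
print("tool-shelf gap", g)
p=tcp(g,yaw)
r.reach(p+[0,0,.12],[180,0,yaw]); r.servo_line(p,speed=.12); print(r.sense()["contact_force"])
r.grab(40); s=r.sense(); print(s["clock"],s["opening"],s["tcp_pos"],s["contact_force"])
E
```

```text
TL res 0.15 [ 486.6 -124.7] [ 634.5 -153.9] dir -11.18
TR res 0.28 [ 468.3 -211.1] [ 629.1 -244. ] dir -11.57
TF res 0.14 [ 477.6 -128.7] [ 462.5 -202.6] dir -101.60
TB res 0.08 [ 503.4 -146.4] [ 493.1 -198.2] dir -101.25
SL res 0.74 [ 488.4 -126.4] [ 629.4 -154.6] dir -11.31
SR res 0.20 [ 489.4 -216.6] [ 631.5 -244.4] dir -11.06
SF res 0.15 [ 476.7 -131.7] [ 462.1 -205. ] dir -101.27
SB res 0.36 [ 499.8 -148.7] [ 487.6 -208.3] dir -101.55
corner L [ 0.47879814 -0.12325757  0.06604923] 6.437077386553966e-05
barcorner L [ 0.50580252 -0.12844594  0.0658565 ] 0.002620957583297058
corner R [ 0.46128494 -0.20990417  0.06594315] 0.00046389961303369356
barcorner R [ 0.48830876 -0.21520428  0.06589972] 0.003097043862940269
tool-shelf gap [0.52977554 0.15888988 0.023     ]
[-0.10433057  0.57898537 -1.01531963]
4.5417 0.055771003149869894 [0.52979837 0.15895327 0.18617978] [-0.27168832  0.44248894  1.44141645]
```

The case pose is consistent: yaw about -11.35°, width 88.4 mm and top about 66 mm high. The grasp is good too, with the opening at 55.8 mm. I'll draw the cover out, and check rectified profiles to settle the bar's rear edge.

```bash
python3 - <<'E'
from h import *
import pickle
s=r.sense(); yaw=12; u=Rz(yaw)[:,0]; p=s["tcp_pos"]
r.servo_line(p-u*.14,speed=.1); s=r.sense(); print(s["opening"],s["contact_force"])
r.let_go(); r.servo_line(r.sense()["tcp_pos"]+[0,0,.10],speed=.2)
j=r.sense()["joints"]; j[0]+=70; r.move_joints(j); print(r.sense()["clock"])
T2,S2=avg("top"),avg("side"); pickle.dump((T2,S2),open("ts2.pkl","wb"))
c=lambda i,x,y,w,h,k:cv2.resize(i[y:y+h,x:x+w],None,fx=k,fy=k,interpolation=cv2.INTER_CUBIC)[:,:,::-1].astype(np.uint8)
cv2.imwrite("pics/z2.png",np.hstack([c(T2["img"],205,225,50,75,8),c(S2["img"],170,190,80,120,5)[:, :]]))
T,S=pickle.load(open("ts.pkl","rb"))
y=-11.35; R=Rz(y); 
for n,c in(("T",T),("S",S)):
    g=cv2.cvtColor(c["img"],cv2.COLOR_RGB2GRAY)
    a=np.arange(.488,.532,.001); P=[]
    for x in a:
        q=[]
        for l in np.linspace(-.018,.018,13):
            X=R@[x,0,0]+R[:,1]*(l-.0708)+[0,0,.068]
            uv=proj(c,X); q.append(map_coordinates(g,[[uv[1]],[uv[0]]],order=1)[0])
        P.append(np.mean(q))
    print(n,[(int(round(1000*x)),int(v)) for x,v in zip(a,P)])
m=np.array([.4700,-.1666,0]);print("front mid along/lat",R.T@m)
E
```

```text
0.05536680699266702 [-2.91157767  0.21063767  4.7280458 ]
9.1583
T [(488, 121), (489, 112), (490, 103), (491, 98), (492, 98), (493, 105), (494, 116), (495, 124), (496, 127), (497, 127), (498, 127), (499, 127), (500, 126), (501, 126), (502, 126), (503, 126), (504, 126), (505, 126), (506, 126), (507, 126), (508, 126), (509, 126), (510, 126), (511, 126), (512, 126), (513, 126), (514, 127), (515, 127), (516, 125), (517, 120), (518, 113), (519, 106), (520, 100), (521, 100), (522, 107), (523, 117), (524, 126), (525, 130), (526, 131), (527, 130), (528, 128), (529, 124), (530, 117), (531, 108), (532, 100)]
S [(488, 100), (489, 93), (490, 89), (491, 89), (492, 94), (493, 108), (494, 126), (495, 136), (496, 138), (497, 138), (498, 138), (499, 137), (500, 137), (501, 137), (502, 137), (503, 137), (504, 138), (505, 137), (506, 137), (507, 137), (508, 137), (509, 137), (510, 137), (511, 137), (512, 137), (513, 137), (514, 137), (515, 138), (516, 138), (517, 139), (518, 139), (519, 135), (520, 127), (521, 125), (522, 128), (523, 132), (524, 133), (525, 133), (526, 133), (527, 133), (528, 131), (529, 127), (530, 120), (531, 111), (532, 106)]
front mid along/lat [ 0.49359553 -0.070845    0.        ]
```

View pics/z2.png

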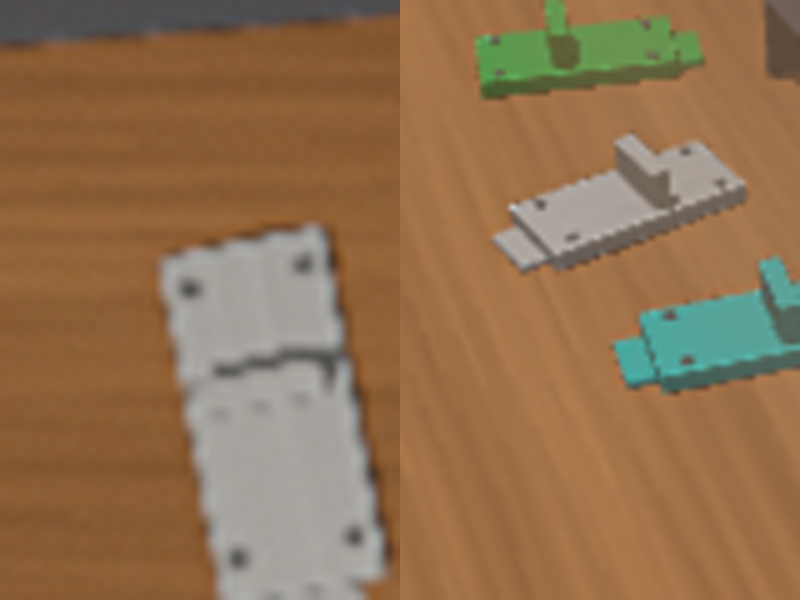

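The cover now lies clear of the shelf, with tail corners at top-crop (162,258) and (325,228), and at side-crop (697,142) and (743,184). The bar's falling edge agrees in both views at 519 mm along the case axis, so the seat centre is at 580 mm. I'll measure the cover and grasp its rib.

```bash
python3 - <<'E'
from h import *
import pickle
T,S=pickle.load(open("ts2.pkl","rb"))
t=lambda x,y:(205+(x+.5)/8-.5,225+(y+.5)/8-.5)
s=lambda x,y:(170+(x-400+.5)/5-.5,190+(y+.5)/5-.5)
L=edge(T,t(165,275),t(215,580),1.5);R=edge(T,t(328,245),t(382,560),1.5);B=edge(T,t(175,256),t(315,230),1.5)
sB=edge(S,s(700,146),s(740,180),1.5);sR=edge(S,s(735,190),s(570,253),1.5);sL=edge(S,s(675,150),s(690,145),1.2)
for e in(L,R,B,sB,sR): print("res %.2f"%e[2],end=" ")
l,q=meet(L,B),meet(R,B)
print("\nheight tail right",tri(T,q,S,meet(sB,sR)),"left",tri(T,l,S,s(697,142)))
P=[plane(T,x,.012) for x in(l,q)]; print("width",np.linalg.norm(P[0]-P[1]))
D=[(lambda d:np.degrees(np.arctan2(d[1],d[0])))(plane(T,e[0],.012)-plane(T,e[1],.012)) for e in(L,R)]
d=P[0]-P[1]; print("yaws",D,np.degrees(np.arctan2(-d[0],d[1])))
yaw=np.mean(D); mid=(P[0]+P[1])/2-Rz(yaw)[:,0]*.06; print("mid",mid,yaw)
# rib top far/near ends in side view + top-plane check
for p in((615,143),(640,133),(668,178)): print("side rib top at z=.036 (cover axes)",1000*Rz(yaw).T@(plane(S,s(*p),.036)-mid))
E
```

```text
res 0.26 res 0.18 res 0.20 res 0.10 res 0.14 
height tail right (array([0.49106448, 0.12133581, 0.01085423]), np.float64(0.0019401431549775638)) left (array([0.48016637, 0.17724826, 0.00838776]), np.float64(0.0010272095991730936))
width 0.056359400355406354
yaws [np.float64(12.274728515657769), np.float64(12.429789461659361)] 10.727714168045342
mid [0.42625002 0.13635203 0.012     ] 12.352258988658566
side rib top at z=.036 (cover axes) [ 4.06621832 15.86765621 24.        ]
side rib top at z=.036 (cover axes) [20.50224465 16.91489491 24.        ]
side rib top at z=.036 (cover axes) [ 11.2405652  -32.05610795  24.        ]
```

The measurement agrees with the drawn prediction to within 2 mm. Next I grasp the rib with the jaws along the cover's y, lift, and hover tilted 25° behind the slot.

```bash
cat >>h.py <<'E'
CY=-11.35; CO=Rz(CY)@[.580,-.0710,0]      # case yaw, seat centre on bench
GC=np.array([.010,0,.0335])               # grasp point in cover axes
def hook(xf,zf,th,lat=0.):
    """TCP + orientation putting plate's lower front edge at case (xf,zf), tail raised th deg"""
    g=np.array([xf,lat,zf])+Ry(-th)@(GC+[.06,0,0])
    return tcp(CO+Rz(CY)@g,CY,-th),[180,-th,CY]
E
python3 - <<'E'
from h import *
yaw=12.35; g=np.array([.4268,.1368,0])+Rz(yaw)@GC; p=tcp(g,yaw)
r.reach(p+[0,0,.10],[180,0,yaw]); r.servo_line(p,speed=.12); print(r.sense()["contact_force"])
r.grab(50); s=r.sense(); print(s["clock"],s["opening"],s["tcp_pos"]-p,s["contact_force"])
r.servo_line(p+[0,0,.12],speed=.15); s=r.sense(); print(s["opening"],s["contact_force"])
a=np.radians(25); q,o=hook(-.053+.045*np.cos(a),.0575+.045*np.sin(a)+.03,25)
print(q,o,r.inverse_kinematics(q,o))
r.reach(q,o); s=r.sense(); print(s["clock"],s["opening"],s["tcp_pos"]-q,s["orientation"])
T,S=avg("top"),avg("side")
import pickle; pickle.dump((T,S),open("ts3.pkl","wb"))
c=lambda i,x,y,w,h,k:cv2.resize(i[y:y+h,x:x+w],None,fx=k,fy=k,interpolation=cv2.INTER_CUBIC)[:,:,::-1].astype(np.uint8)
cv2.imwrite("pics/z3.png",np.hstack([c(T["img"],325,180,65,100,6),c(S["img"],255,190,80,120,5)]))
E
```

```text
[ 1.00607195  0.43852755 -0.67695938]
13.325 0.04314493305674858 [7.95403708e-06 9.38661068e-07 8.77364814e-06] [-0.57545225  0.31786164  0.25219542]
0.043376952935316605 [ 0.61323353 -0.26480503 -2.67577362]
[ 0.52348736 -0.17749447  0.31419058] [180, -25, -11.35] [-23.84715983 -12.82278953  98.51267647   5.58770342  69.92042881
  76.71801012]
15.6417 0.04344241715961561 [ 9.14573741e-05  8.61595539e-04 -2.30673830e-04] [-179.95768145  -24.94977245  -11.2917028 ]
```

View pics/z3.png

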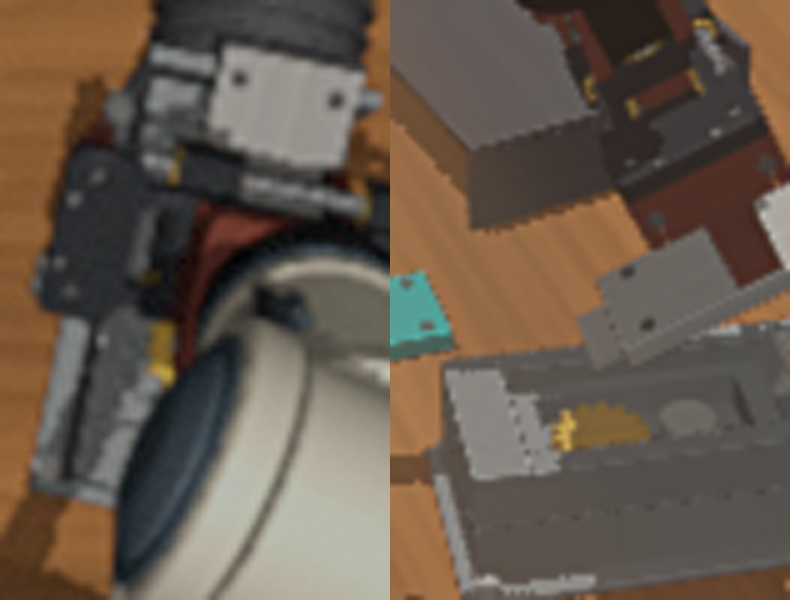

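The cover is held tilted, with its lip pointing into the recess. In the top crop the tail's top corners are at (222,45) and (367,68); in the side crop the plate's front top corners are near (598,283) and (630,340). I'll compare these with where the hook model predicts them.

```bash
python3 - <<'E'
from h import *
import pickle
T,S=pickle.load(open("ts3.pkl","rb")); s=r.sense()
a=np.radians(25); xf,zf=-.053+.045*np.cos(a),.0575+.045*np.sin(a)+.03
def W(x,y,z): return CO+Rz(CY)@(np.array([xf,0,zf])+Ry(-25)@np.array([x+.06,y,z]))
t=lambda u:6*(u-[325,180]+.5)-.5
q=lambda u:5*(u-[255,190]+.5)-.5+[390,0]
for n,X in(("tailL",(.06,.028,.012)),("tailR",(.06,-.028,.012))): print(n,t(proj(T,W(*X))),)
for n,X in(("frontL",(-.06,.028,.012)),("frontR",(-.06,-.028,.012)),("tipLtop",(-.076,.018,.004)),("tipRtop",(-.076,-.018,.004)),("tipRbot",(-.076,-.018,0)),("frontRbot",(-.06,-.028,0))): print(n,q(proj(S,W(*X))))
for n,X in(("bar rearL",(-.061,.0305,.068)),("barfrontR",(-.0865,-.044,.068)),("frontL",(-.0865,.044,.068))): print(n,q(proj(S,CO+Rz(CY)@np.array(X))))
# refined observation: tail edge & sides in top view
ti=lambda x,y:np.array([325+(x+.5)/6-.5,180+(y+.5)/6-.5])
B=edge(T,ti(235,47),ti(352,67),1.5);L=edge(T,ti(222,55),ti(212,105),1.5);R=edge(T,ti(366,80),ti(350,150),1.5)
print("obs tail",t(meet(L,B)),t(meet(R,B)),B[2],L[2],R[2])
E
python3 - <<'E'
import cv2; i=cv2.imread("pics/z3.png")[220:440,390:790]; cv2.imwrite("pics/z4.png",cv2.resize(i,None,fx=2,fy=2,interpolation=cv2.INTER_CUBIC))
E
```

```text
tailL [226.96225524  45.44051625]
tailR [364.12002136  74.5927346 ]
frontL [591.88440196 276.43804964]
frontR [619.26462521 350.17251379]
tipLtop [572.59962333 316.54770515]
tipRtop [589.45108241 364.43509481]
tipRbot [593.04346462 370.34717631]
frontRbot [629.95438355 368.15181833]
bar rearL [498.5694618  369.22231376]
barfrontR [472.98371303 479.51644041]
frontL [440.24437489 358.35043655]
obs tail [229.45742581  43.33180771] [363.61109628  72.30265167] 0.11194073438049883 0.11165386618418964 0.12899092681169266
```

View pics/z4.png

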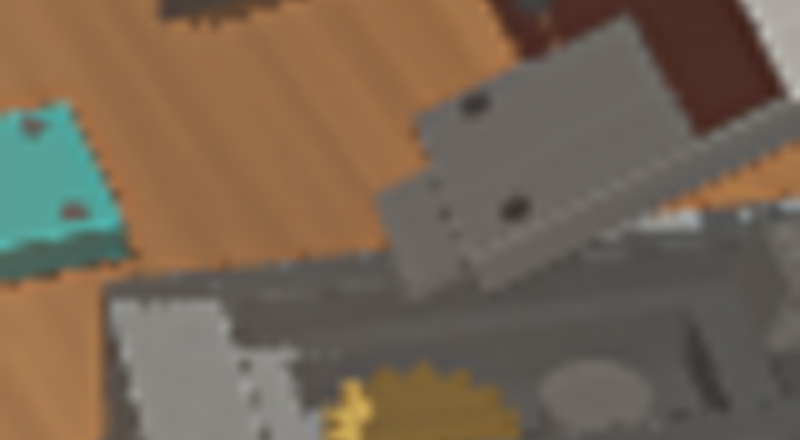

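In the z4 crop the lip tip is at (378,195)–(405,295) and the plate's front corner at (418,118). Both sit about 1.2 mm further back than predicted, so I'll correct for that. Now I insert the lip in small steps and watch the force.

```bash
python3 - <<'E'
from h import *
a=np.radians(25); f0=r.sense()["contact_force"]; print("base",f0)
C=-.0012
for d in(.045,.018,.012,.007,.003,0,-.001):
    q,o=hook(-.0535+C+d*np.cos(a),.0575+d*np.sin(a),25)
    r.servo_line(q,o,speed=.1 if d>.01 else .03); s=r.sense(); f=Rz(CY).T@(s["contact_force"]-f0)
    print(d,np.round(f,1),round(s["opening"],4))
    if abs(f).max()>10: print("stop");break
print(s["clock"])
E
```

```text
base [-0.35000335 -0.56536327 -1.97105109]
0.045 [0.2 1.  0.6] 0.0435
0.018 [-0.2  1.5  0. ] 0.0435
0.012 [-0.1  0.6 -0.1] 0.0434
0.007 [0.2 0.5 0.1] 0.0437
0.003 [ 0.4  0.3 -0.1] 0.0436
0 [ 0.2  0.4 -0.4] 0.0439
-0.001 [ 0.3  1.1 -0.1] 0.0434
18.4583
```

No contact and the lip is in the slot. Next, pivot down in steps while watching the force.

```bash
python3 - <<'E'
from h import *
f0=np.array([-.35,-.57,-1.97]); C=-.0012
for th in(24,20,16,13,11,9,7.5,6,5,4,3,2,1,0):
    q,o=hook(-.0592+C+.0125*np.sin(np.radians(th)),.0552+.0021*th/25,th)
    r.servo_line(q,o,speed=.04); s=r.sense(); f=Rz(CY).T@(s["contact_force"]-f0)
    print(th,np.round(f,1),np.round(s["torque"],2),round(s["opening"],4),round(s["orientation"][1],2))
    if abs(f).max()>35: print("stop");break
print(s["clock"])
T,S=avg("top"),avg("side")
c=lambda i,x,y,w,h,k:cv2.resize(i[y:y+h,x:x+w],None,fx=k,fy=k,interpolation=cv2.INTER_CUBIC)[:,:,::-1].astype(np.uint8)
cv2.imwrite("pics/z5.png",c(S["img"],255,210,110,100,7)[:600])
E
```

```text
24 [0.5 1.1 0.1] [0.13 0.45 0.05] 0.0437 -24.0
20 [-0.1  0.1  0.5] [ 0.05  0.36 -0.01] 0.0434 -20.0
16 [-0.2  0.5  0.1] [0.04 0.4  0.02] 0.0438 -16.0
13 [0.1 0.3 0.7] [-0.01  0.32 -0.01] 0.0435 -13.01
11 [ 0.3  0.5 -0.2] [0.04 0.28 0.03] 0.0435 -11.01
9 [-4.2  0.9  4.5] [0.19 0.94 0.05] 0.0435 -8.96
7.5 [-8.1  0.5  6.9] [0.23 0.93 0.08] 0.0433 -7.52
6 [-6.9  0.7  8.8] [0.2  1.   0.01] 0.0435 -6.03
5 [-5.1  0.5  5.4] [0.09 1.07 0.01] 0.0433 -4.97
4 [-5.7 -0.4  4.6] [0.05 1.04 0.03] 0.0435 -3.97
3 [-4.7  0.5  4.3] [0.12 1.   0.04] 0.0438 -2.97
2 [-4.8 -0.4  3.5] [ 0.08  0.97 -0.03] 0.0434 -1.98
1 [-4.4  0.4  2.1] [0.16 0.91 0.06] 0.0434 -0.98
0 [0.5 1.2 1.7] [0.02 0.23 0.01] 0.0434 -0.09
22.8167
```

View pics/z5.png

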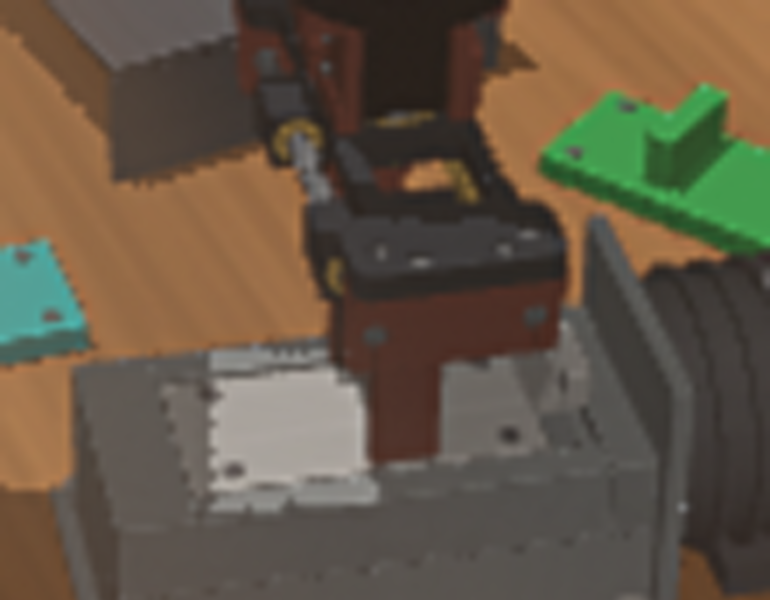

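The catch force dropped off at 0°, which suggests it snapped, and the cover lies flat in the recess. I'll let go, press the tail once with closed fingers to confirm, then retract and look.

```bash
python3 - <<'E'
from h import *
r.let_go(); p=r.sense()["tcp_pos"]; r.servo_line(p+[0,0,.05],speed=.15)
r.grab(10); u=Rz(CY)[:,0]; b=CO+u*.037
r.servo_line(np.r_[b[:2],.067+.182+.010],speed=.15); f0=r.sense()["contact_force"]
for z in np.arange(4,-2.1,-1):
    r.servo_line(np.r_[b[:2],.067+.182+z/1000],speed=.03); s=r.sense(); f=s["contact_force"]-f0
    print(z,np.round(f,1), round(s["tcp_pos"][2]-.182,4))
    if f[2]>12: break
r.servo_line(np.r_[b[:2],.067+.182+.10],speed=.2); r.let_go()
j=r.sense()["joints"]; j[0]+=80; r.move_joints(j); r.wait(.3); print(r.sense()["clock"])
import pickle
T,S=avg("top"),avg("side"); pickle.dump((T,S),open("ts4.pkl","wb"))
c=lambda i,x,y,w,h,k:cv2.resize(i[y:y+h,x:x+w],None,fx=k,fy=k,interpolation=cv2.INTER_CUBIC)[:,:,::-1].astype(np.uint8)
cv2.imwrite("pics/z6.png",np.hstack([c(T["img"],325,180,65,100,6),c(S["img"],262,230,80,100,5)[:600] if 0 else np.vstack([c(S["img"],262,230,100,80,4),cv2.resize(c(T["img"],0,0,560,420,1),(400,280))])]))
E
```

```text
4.0 [ 0.6  0.2 -0.7] 0.0714
3.0 [ 0.7 -0.4 -0.6] 0.0701
2.0 [-0.6  0.2 -0.9] 0.0689
1.0 [ 0.1 -0.   0.1] 0.0679
0.0 [0.4 1.5 1.5] 0.0674
-1.0 [-1.5  1.3  6.5] 0.0673
-2.0 [-3.3  2.   9.2] 0.0673
33.5583
```

View pics/z6.png

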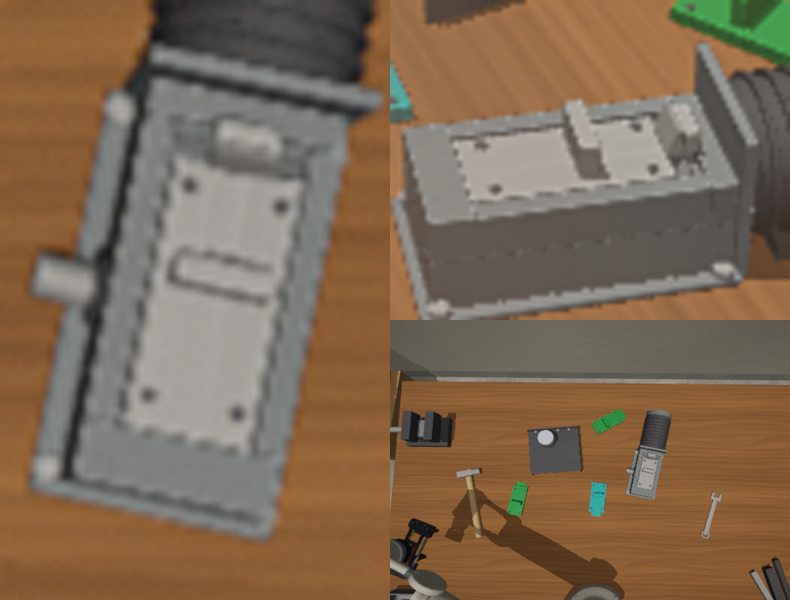

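The final view shows the cover flat in the recess with the catch nose over its tail, at top-crop (248,140). The hammer, spanner and can are in place and the arm is clear.

```bash
python3 -c "
from station import r
print(r.sense()['contact_force'],r.sense()['opening']); r.hand_in(); print(r.sense()['clock'])"
```

```text
[ 0.79330193 -0.14715726 -0.06080386] 0.08764053813992372
the job is handed in; nothing more can be done
the job is handed in; nothing more can be done
```

The cover is fully home in the gear case with the spring catch over its tail, and the job is handed in. It was finished by about 33.6 s of the 67 s allowed.

**What I did:** I gripped the cover by its sides and slid it 140 mm out from under the shelf, then set it flat and let go. I then took it by the rib and put the lip into the slot at 25° without contact. Pivoting it down peaked at about 9 N, and the force dropped away at 0°, which is where the catch snapped.

**Last checks:**
- **Height:** a press near the tail with closed fingers met solid support at 67.3 mm, against the 67 mm home height.
- **Pictures:** the final images show the cover flat, the catch nose over its tail, and the hammer, spanner and can where they started. The arm was clear and the gripper open.

**Disagreements:**
- **Camera heights:** the two cameras together read heights 1–7 mm below the stated ones (the case top and the cover's plate top), so I worked from the stated heights.
- **Cover in the grip:** it sat about 1–2 mm further back than predicted, which I corrected before hooking.
- **Not measured:** I had no direct reading of the catch, so that it snapped is judged from the force drop, the press and the pictures.

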